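# Seal and lock the snack tub

## Robot

A 6-joint arm with a two-finger parallel gripper is mounted at the origin on the work surface. World frame = base frame: x ahead of the robot, y to its left, z up, the work surface at z = 0. Lengths are in m, angles in rad, forces in N, time in s.
With the tool pointing down it reaches from about 0.35 to 0.8 m from the base axis. Payload 7.3 kg.
Tool frame: the origin (TCP) lies between the finger pads; the fingertips stand 25 mm ahead of it and the grasp point (between the pads) lies 6 mm ahead of it (r.tip_extent is the distance from the TCP to the fingertips, in m); z points along the fingers, y is the line along which they close (so a half turn about z gives the same grasp; the last joint's range is limited). The gripper opens to 85 mm and grips with 20 to 120 N. Pads are 22 mm wide; open, the fingers measure 114 mm over their backs; the gripper's body (76 mm by 85 mm) begins 54 mm behind the grasp point. The pads swing forward as they close: fully open they stand 13 mm farther back than shut.
Start: joints at [1.049, 0.342, 1.524, -0, 1.275, -0.146], TCP at [0.193, 0.488, 0.256] pointing down, gripper open.
Joint ranges: [-2.53, 2.53], [-0.77, 2.02], [0.04, 2.7], [-1, 4.14], [0.28, 2.66], [-3.11, 3.11]. Speed limits (rad/s): [2.57, 2.57, 3.14, 3.14, 3.14, 3.14].

## Interface

Orientations are given as a unit quaternion [x, y, z, w].
In Python, from workcell import r, command_gripper, optics gives the robot as it stands. The module is installed in compiled form; this text tells all that it offers. Calls block until the motion is done:
- r.reach(position, orientation): joint-space move of the TCP to a pose.
- r.move_straight(position, orientation=None, speed=0.15, max_force=None): straight line of the TCP; orientation=None keeps the orientation; speed is the mean speed in m/s. With max_force (N) it stops when the force on the tool has changed by that much, and returns True; else False.
- r.movej(angles): joint-space move.
- command_gripper(opening, force=None): finger opening in m; force is the grip in N (None keeps the last); returns when the fingers have stopped.
- r.hold(seconds).
- r.solve_ik(position, orientation): joint angles nearest the present ones, or None.
- r.read_state(): the state.
- optics.get_image(name): name is "side" or "top" or "wrist"; returns (picture, depth): 384x512x3 uint8, red, green, blue; 384x512 float32, m along the optical axis (not along the pixel's ray), 0 where there is no reading.
- optics.camera_model(name): a dict with "K" (3x3 intrinsics, pixels), "k1" (the pictures are not rectified: a ray, as slopes to the right and down, at radius r is drawn at 1 + k1 r^2 times it, then the intrinsics apply), "R" (3x3) and "t" (3): a world point X has camera coordinates R X + t; the wrist camera has in their place "tool_from_camera" (4x4, takes a point from camera to tool coordinates, whose origin is the TCP and whose axes are the flange's). Camera axes: x right, y down, z forward; pixel columns grow to the right and rows downward; lengths in m; the calibration is good to about 2 mm. A picture is of the moment at which its call begins: read the wrist's pose just before it. camera_model takes no time and is no camera call.
A pose or a line that the arm cannot do raises r.PlanningError and nothing moves.
- r.finish_job(): hands the job in; it is judged then, once.
The state is a dict: "time_s": time; "joint_positions": joint angles; "dq": joint speeds; "tau": joint torques, N m; "eef_pos": TCP position; "eef_rot": TCP orientation; "contact_force": force on the tool from outside, world axes, zero at the start; "torque": the same for the moment, N m; "grip_width": finger opening in m; "grip_force": force on a finger pad.
Only numpy, scipy, OpenCV 4.12 (cv2) and the standard library are available. Lean on these libraries where they do the work, as an engineer would, in place of code of your own. Each camera call takes 0.05 s, during which the arm holds its last target. There are 200 camera calls.

## Task

Snack time is over: press the four corners of the snack tub's lid down until every rim section is fully home, flush with the lid panel. Then, to lock it, turn the dial right to 5, left to 2 and right to 4, stopping for about a second with the pointer on each number. Leave the dial at 4 and let go, and leave the other things on the tray where they are.

Things in the scene. Friction and masses are not known exactly. Their poses are not given: they have to be found in the camera images.
- tub: Snack tub, 160 x 160 mm: clear walls, biscuits inside, teal lid with four mint-green rim sections round a white dial plate. It is fixed to the tray. Origin: centre of its underside, 6 mm above the table; z up; +x = its far side, +y = its left. Heights above the origin: teal lid panel 104 mm, dial plate 110 mm, dial disc 118 mm, top of the dial's grip bar 154 mm.
- number_3 (a point): Centre of the yellow number 3 spot, on the 96 mm white dial plate, 40 mm from the dial axis along the tub's +x. The numbers are 12 mm coloured spots with 1 to 5 black pips, all 40 mm from the axis, 0.4 rad (23 degrees) apart, running clockwise from above over the far side: 1 red (leftmost), 2 orange, 3 yellow, 4 green, 5 blue (rightmost).
- dial (a joint): Angle of the dial, rad, positive = turned left (anticlockwise from above). The red end of its bar is the pointer; 0 = pointer along the tub's +x, on 3. Number n is at (3 - n) x 0.4: 1 at +0.8, 2 at +0.4, 3 at 0, 4 at -0.4, 5 at -0.8. End stops at -1.0 and +1.0. Friction about 0.06 N m; it stays where it is left.
- dial_grip (a point): Point on the dial's vertical axis (the tub's centre) at the height to grip its bar: 144 mm above the tub's origin, 10 mm below the bar's top, 26 mm above the dial's 58 mm disc. It turns with the dial: x along the bar to the red pointer end, z up. The black bar is 56 mm long (x), 16 mm wide (y), 36 mm tall, with upright flat sides.
- seal_near_left (a joint): How far the near left rim section of the lid is pushed down, in m: 0 = standing 10 mm proud of the teal lid panel, 0.010 = fully home, flush with the panel (end stop). It slides straight down against a friction of about 6 N and stays where it is left.
- press_near_left (a point): Centre of the top of the 40 x 40 mm corner pad of the near left rim section (mint green, L-shaped, arms 26 mm wide; an orange gasket shows below it while proud). It lies at (-60, +60) mm in the tub's x and y, 114 mm above the tub's origin when fully proud and 104 mm when home; it moves with the section.
- seal_near_right (a joint): How far the near right rim section of the lid is pushed down, in m: 0 = standing 10 mm proud of the teal lid panel, 0.010 = fully home, flush with the panel (end stop). It slides straight down against a friction of about 6 N and stays where it is left.
- press_near_right (a point): Centre of the top of the 40 x 40 mm corner pad of the near right rim section (mint green, L-shaped, arms 26 mm wide; an orange gasket shows below it while proud). It lies at (-60, -60) mm in the tub's x and y, 114 mm above the tub's origin when fully proud and 104 mm when home; it moves with the section.
- seal_far_left (a joint): How far the far left rim section of the lid is pushed down, in m: 0 = standing 10 mm proud of the teal lid panel, 0.010 = fully home, flush with the panel (end stop). It slides straight down against a friction of about 6 N and stays where it is left.
- press_far_left (a point): Centre of the top of the 40 x 40 mm corner pad of the far left rim section (mint green, L-shaped, arms 26 mm wide; an orange gasket shows below it while proud). It lies at (+60, +60) mm in the tub's x and y, 114 mm above the tub's origin when fully proud and 104 mm when home; it moves with the section.
- seal_far_right (a joint): How far the far right rim section of the lid is pushed down, in m: 0 = standing 10 mm proud of the teal lid panel, 0.010 = fully home, flush with the panel (end stop). It slides straight down against a friction of about 6 N and stays where it is left.
- press_far_right (a point): Centre of the top of the 40 x 40 mm corner pad of the far right rim section (mint green, L-shaped, arms 26 mm wide; an orange gasket shows below it while proud). It lies at (+60, -60) mm in the tub's x and y, 114 mm above the tub's origin when fully proud and 104 mm when home; it moves with the section.
- ramekin: Bystander: white ceramic ramekin, 84 mm wide, 48 mm tall, loose on the tray. Origin: centre of its underside.
- snack_pot: Bystander: blue stackable snack pot with an orange twist cap, 68 mm wide, 95 mm tall, loose on the tray. Origin: centre of its underside.
- spoon: Bystander: lime green spoon, 150 mm long, loose on the tray, lying along its x axis. Origin: on its underside.
- pegboard: Bystander: wooden peg toy 130 x 60 mm with three coloured pegs, 62 mm tall overall, loose on the tray. Origin: centre of its underside.

How it is judged:
On the way, in this order (a step that is already met when the one before it is completed fails the run):
1. all four rim sections of the lid are pressed home (value of joint each of seal_near_left, seal_near_right, seal_far_left, seal_far_right above 0.008 m), for 0.2 s.
2. the dial stands still with its pointer on 5 (all of step 1 and value of joint dial between -0.9 and -0.7 rad and velocity of joint dial between -0.15 and 0.15 rad/s), for 0.4 s.
3. the dial stands still with its pointer on 2 (all of step 1 and value of joint dial between 0.3 and 0.5 rad and velocity of joint dial between -0.15 and 0.15 rad/s), for 0.4 s.
4. the dial stands still with its pointer on 4 (all of step 1 and value of joint dial between -0.5 and -0.3 rad and velocity of joint dial between -0.15 and 0.15 rad/s), for 0.4 s.
At the end, for the whole second after the job is handed in: All four rim sections within 2 mm of fully home, the dial at rest and released with its pointer within 0.1 rad of number 4, and each of the four other things on the tray within 30 mm of where it started (all of step 4 and distance of each of ramekin, snack_pot, spoon, pegboard from where it was at the start of the episode below 0.03 m); the robot touches nothing.
It fails at once if the ramekin is shifted by more than 30 mm (distance of ramekin from where it was at the start of the episode above 0.03 m).
It fails at once if the snack pot is shifted by more than 30 mm (distance of snack_pot from where it was at the start of the episode above 0.03 m).
It fails at once if the spoon is shifted by more than 30 mm (distance of spoon from where it was at the start of the episode above 0.03 m).
It fails at once if the pegboard is shifted by more than 30 mm (distance of pegboard from where it was at the start of the episode above 0.03 m).
It also fails if it takes over 64 s, if anything falls off the work surface, if the arm or the gripper's body presses on something with over 40 N, if the wrist force passes 120 N, or if a joint passes its speed limit or range.

## Working session

There is one attempt and no reset: what is moved stays moved. The work goes in short steps, each a Python script; the robot and the scene stay as the last script left them, time stands still between calls to the robot, and variables do not carry over. Pictures are saved under pics/ and viewed, at most 10 in all, crops included, and the job is handed in when it is done.

```bash
mkdir -p pics; python3 - <<'E'
from workcell import r, optics
import cv2,numpy as np
for n in("top","side"):
    p,d=optics.get_image(n); cv2.imwrite(f"pics/{n}0.png",p[:,:,::-1]); np.savez(f"{n}0.npz",p=p,d=d)
    m=optics.camera_model(n); print(n,m)
print(optics.camera_model("wrist")); s=r.read_state(); print(s, r.tip_extent)
E
```

```text
top {'K': array([[448.50918587,   0.        , 257.46256629],
       [  0.        , 448.50918587, 194.22863778],
       [  0.        ,   0.        ,   1.        ]]), 'k1': -0.07670823980493523, 'R': array([[ 0.02222902, -0.99974947, -0.00262202],
       [-0.99118025, -0.02169562, -0.13073261],
       [ 0.13064297,  0.00550495, -0.9914142 ]]), 't': array([-0.00143142,  0.5879038 ,  1.16004667])}
side {'K': array([[358.56892746,   0.        , 252.69246758],
       [  0.        , 358.56892746, 191.10523066],
       [  0.        ,   0.        ,   1.        ]]), 'k1': -0.05633186512031005, 'R': array([[-0.76677262, -0.64166235,  0.01814323],
       [-0.49425855,  0.57212173, -0.65451143],
       [ 0.4095952 , -0.51082889, -0.75583438]]), 't': array([0.4681814 , 0.33110177, 0.67802291])}
{'K': array([[334.08388618,   0.        , 252.03871783],
       [  0.        , 334.08388618, 195.64579486],
       [  0.        ,   0.        ,   1.        ]]), 'k1': -0.08997741060686362, 'tool_from_camera': array([[-6.04284520e-04, -9.56435865e-01, -2.91941896e-01,
         7.41293328e-02],
       [ 9.999
[... 247 characters left out ...]
me_s': 0.1, 'joint_positions': array([ 1.04899661e+00,  3.42655500e-01,  1.52491801e+00, -1.47140038e-05,
        1.27538093e+00, -1.46033556e-01]), 'dq': array([ 0.00120386, -0.00291348, -0.00204944, -0.00099747, -0.00010023,
       -0.00012363]), 'tau': array([ 1.51481116e-03, -4.34448981e+01, -2.46491718e+01, -1.32816358e-04,
        4.86000776e-03, -4.29652721e-05]), 'eef_pos': array([0.19250733, 0.48809185, 0.25569537]), 'eef_rot': array([ 1.86777497e-01,  9.82402007e-01, -6.45591075e-04, -2.16511767e-04]), 'contact_force': array([ 0.10476794, -0.54675002,  0.18345686]), 'torque': array([ 0.03001159, -0.03441523,  0.00625258]), 'grip_force': 0.0, 'grip_width': 0.08542830710350253} 0.025
```

View pics/top0.png

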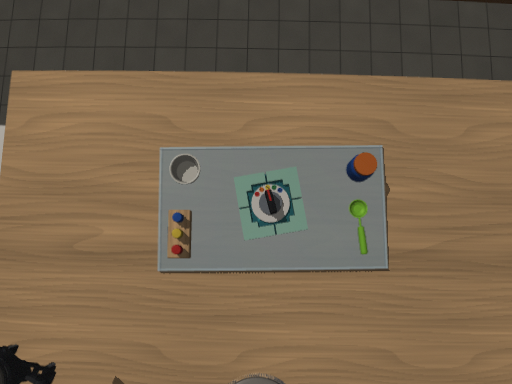

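View pics/side0.png

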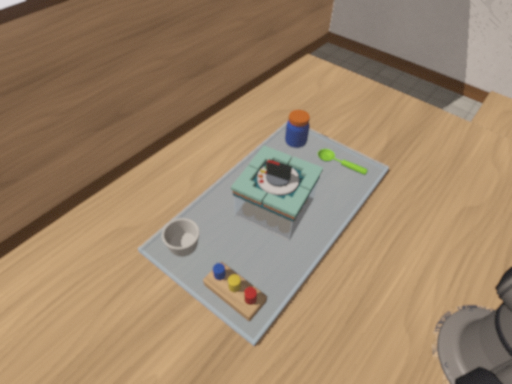

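The top view shows the tub at about (270,203), turned slightly anticlockwise, with the pointer near (268,193). The ramekin, pegs, pot and spoon are well clear. Next I'll measure the tub and look from close by.

```bash
cat > h.py <<'E'
import numpy as np,cv2
from scipy.spatial.transform import Rotation as Rot
from workcell import r, optics, command_gripper
def rays(px,m):
    return cv2.undistortPoints(np.float64(px).reshape(-1,1,2),m["K"],np.array([m["k1"],0,0,0,0.]))[:,0]
def onto(px,m,z,pose=None):
    d=np.c_[rays(px,m),np.ones(len(px))]
    if pose is None: R=m["R"].T; o=-R@m["t"]
    else:
        T=m["tool_from_camera"]; Q=Rot.from_quat(pose[1]).as_matrix(); R=Q@T[:3,:3]; o=pose[0]+Q@T[:3,3]
    w=d@R.T; return o+w*((z-o[2])/w[:,2])[:,None]
def mint(p):
    h=cv2.cvtColor(p,cv2.COLOR_RGB2HSV); m=cv2.inRange(h,(70,40,90),(92,150,255))
    n,l,s,_=cv2.connectedComponentsWithStats(cv2.morphologyEx(m,cv2.MORPH_CLOSE,np.ones((9,9))))
    return (m>0)&(l==1+np.argmax(s[1:,4]))
def square(p,m,z,pose=None):
    k=mint(p); y,x=np.nonzero(k); w=onto(np.c_[x,y],m,z,pose)[:,:2]
    c,s,a=cv2.minAreaRect(np.float32(w)); a=np.radians((a+45)%90-45); return np.array(c),s,a
def quat(yaw): # tool down, tool x along world yaw
    return (Rot.from_euler('z',yaw)*Rot.from_euler('x',np.pi)).as_quat()
E
python3 - <<'E'
from h import *
f=np.load("top0.npz"); c,s,a=square(f["p"],optics.camera_model("top"),.118); print(c,s,a)
q0=r.read_state()["eef_rot"]; R0=Rot.from_quat(q0).as_matrix(); print("toolx",R0[:,0])
best=None
for k in range(2):
    y=a+np.pi*k
    P=[c[0],c[1],.40]; P[:2]=c-np.array([np.cos(y),np.sin(y)])*.0
    j=r.solve_ik(P,quat(y)); print(k,j)
E
```

```text
[ 0.5568856  -0.02068955] (0.16011324524879456, 0.1593552827835083) 0.19672779294793738
toolx [-9.30228240e-01  3.66981455e-01  1.84239419e-04]
0 [-1.74665271e-01  3.41941112e-01  1.13650059e+00 -4.44089210e-16
  1.66315096e+00  1.19940326e+00]
1 [-0.17466527  0.34194111  1.13650059  0.          1.66315096 -1.94218939]
```

```bash
python3 - <<'E'
from h import *
c=np.array([.557,-.0207]);a=.1967
r.reach([*(c+.045*np.array([np.cos(a),np.sin(a)])),.36],quat(a)); r.hold(.2)
s=r.read_state(); p,d=optics.get_image("wrist"); pose=(s["eef_pos"],s["eef_rot"])
np.savez("w0.npz",p=p,d=d,pos=pose[0],rot=pose[1]); cv2.imwrite("pics/w0.png",p[:,:,::-1])
m=optics.camera_model("wrist")
print(s["time_s"],square(p,m,.118,pose))
E
```

```text
2.6333 (array([ 0.55757111, -0.02260245]), (0.16278769075870514, 0.16083884239196777), np.float64(0.19268849329883014))
```

View pics/w0.png

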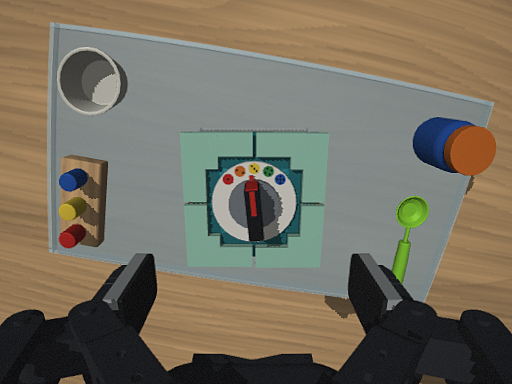

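The wrist view shows the tub square-on: axis at about (254,205), the yellow 3 at (254,168), the pointer slightly left of 3, and all four sections proud. I'll measure the dial angle and press the corners.

```bash
python3 - <<'E'
from h import *
f=np.load("w0.npz"); pose=(f["pos"],f["rot"]); m=optics.camera_model("wrist"); p=f["p"]
h=cv2.cvtColor(p,cv2.COLOR_RGB2HSV)
def cen(mk,z):
    y,x=np.nonzero(mk); return onto(np.c_[x,y].astype(float),m,z,pose)[:,:2]
red=(cv2.inRange(h,(0,150,100),(6,255,255))|cv2.inRange(h,(174,150,100),(180,255,255)))
red[:, :240]=0; red[:,270:]=0; red[:170]=0; red[225:]=0
yel=cv2.inRange(h,(23,120,150),(32,255,255)); yel[:155]=0; yel[180:]=0; yel[:,:240]=0; yel[:,270:]=0
c,_,a=square(p,m,.118,pose)
R=cen(red,.160); print("n",len(R)); 
Y=cen(yel,.116).mean(0); print("yellow",Y, np.degrees(np.arctan2(*(Y-c)[::-1])),np.linalg.norm(Y-c))
v=R.mean(0)-c; print("dial", np.arctan2(v[1],v[0])-a, "rad", np.linalg.norm(v))
u=np.linalg.svd(R-R.mean(0))[2][0]; print("axis",np.arctan(u[1]/u[0])-a)
q=quat(a); Rz=np.array([[np.cos(a),-np.sin(a)],[np.sin(a),np.cos(a)]])
command_gripper(0.0,40)
for k in [(1,-1),(1,1),(-1,1),(-1,-1)]:
    xy=c+Rz@(np.array(k)*.060)
    up=.120+.025+.015
    if k==(1,-1): r.reach([*xy,up+.02],q)
    else: r.move_straight([*xy,up+.01],q,speed=.2)
    r.move_straight([*xy,up-.008],speed=.1)
    hit=r.move_straight([*xy,.110+.025-.006],speed=.03,max_force=22)
    s=r.read_state(); print(k,hit,s["eef_pos"][2]-.025,s["contact_force"][2],s["time_s"])
    r.move_straight([*xy,up+.01],speed=.15)
E
```

```text
n 247
yellow [ 0.59707667 -0.0144658 ] 11.638032929384547 0.040334773454147585
dial 0.09876038384342334 rad 0.023251128696993688
axis 0.07206839970250062
(1, -1) True 0.10993537768282285 7.115710694330581 5.2917
(1, 1) True 0.10994341650584288 7.279995429802503 7.3917
(-1, 1) True 0.10992291555101882 10.832461367163353 9.475
(-1, -1) True 0.10991485057722028 8.006047012138994 11.5667
```

All four sections are home (tips stopped at z≈0.110). Next is the dial.

```bash
python3 - <<'E'
from h import *
c=np.array([.55757,-.0226]);a=.1927
def yaw():
    R=Rot.from_quat(r.read_state()["eef_rot"]).as_matrix(); return np.arctan2(R[1,0],R[0,0])-a
command_gripper(.045,40)
q=quat(a+.08)
r.reach([*c,.215],q)
r.move_straight([*c,.157],q,speed=.08,max_force=15)
command_gripper(0.0,40)
s=r.read_state(); print(s["eef_pos"],s["grip_width"],s["grip_force"],s["contact_force"],s["torque"])
for t in(-.8,.4,-.4):
    y0=yaw()
    n=max(2,int(np.ceil(abs(t-y0)/.3)))
    r.reach([*c,.157],quat(a+t)); r.hold(1.0)
    s=r.read_state(); print(t,yaw(),s["grip_width"],s["contact_force"],s["torque"],s["time_s"])
    if t==-.8:
        p,_=optics.get_image("wrist"); cv2.imwrite("pics/w5.png",p[:,:,::-1])
command_gripper(.045); r.move_straight([*c,.22],speed=.1)
r.reach([*(c+.045*np.array([np.cos(a),np.sin(a)])),.36],quat(a)); r.hold(.2)
p,d=optics.get_image("wrist"); cv2.imwrite("pics/wend.png",p[:,:,::-1]); print(r.read_state()["time_s"])
E
```

```text
[ 0.5577408  -0.02183935  0.15775014] 0.01539930088021529 42.38396644592285 [-1.79563479  4.74991631  5.59006354] [0.68370023 0.20207591 0.04309344]
-0.8 -0.7998685735532401 0.01540952497438762 [-1.952709    5.22071329  6.28911686] [ 0.72904076  0.3191777  -0.04098151] 16.0167
0.4 0.400374752166999 0.01495419753728419 [-1.22197741  5.53980145  7.32492066] [0.79448175 0.22654663 0.0605941 ] 18.175
-0.4 -0.3999447253570516 0.015319902684155158 [-1.36860205  4.74382801  4.79107879] [ 0.73482581  0.2549879  -0.08821161] 19.9583
22.025
```

View pics/wend.png

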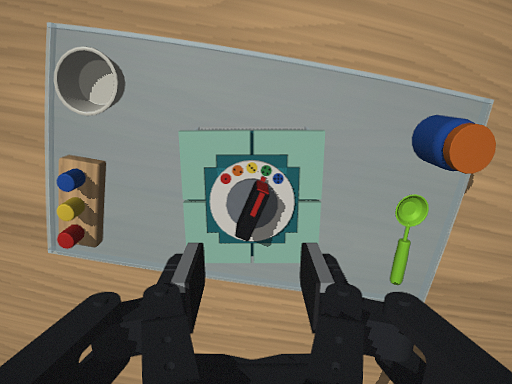

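View pics/w5.png

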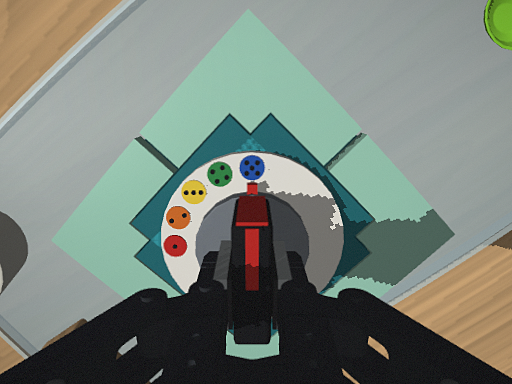

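The final view shows the pointer at about (263,182) on the green 4 (266,170). The earlier view has it on the blue 5 (252,167). The rim is flush, the fingers are clear and the other things haven't moved.

```bash
python3 -c "
from workcell import r
print(r.finish_job())"
```

```text
the job is handed in; nothing more can be done
None
```

I pressed all four rim sections home, turned the dial 5 → 2 → 4 with about a second's stop on each, released it at 4, and handed the job in at about 22 s; the hand-in call gave no verdict, but the last picture showed the rim flush, the pointer on 4 and nothing else moved.

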